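# Level the film-tank rocker

## Task

Before the film-tank rocker is switched on, its two pans must balance: the pan with three tanks hangs low, so find the one tank whose move makes both sides weigh the same, lift it out and seat it fully home in the empty sliding socket of the other pan, so that the cradle rests level with all four tanks upright in their sockets. The two short tanks look alike but only one is loaded, and the empty socket has been shifted along its rails, so feel for both; be gentle, never press on the rocker with more than about 25 N, and leave everything else on the bench where it is.

Things in the scene. Friction and masses are not known exactly. Their poses are not given: they have to be found in the camera images.
- rocker: tank rocker fixed to the bench at a varying place and yaw (any direction): grey base 252 x 130 x 24 mm with an upright 87 mm tall at each end of its x axis, the cradle with two white pans hung between them. Origin: centre of its underside on the bench; x runs along the pivot shaft, z up. Sockets in both pans: round holes 42.5 mm wide, 16 mm deep, 2 mm chamfer; level, their mouths are 83 mm and floors 67 mm above the bench.
- pan_of_three (a point): middle of the top of the pan at rocker y = +100 mm (it tilts with the cradle, axes as the rocker's). It has three fixed sockets at x = -70, 0, +70 mm, all filled at the start.
- pan_of_two (a point): middle of the top level of the pan at rocker y = -100 mm (axes as the rocker's). Fixed socket at x = -70 mm, filled at the start. The other, empty, is the middle of a sliding block 80 mm (x) by 60 mm (y), top level with the pan's, on rails 10 mm lower. Its centre is anywhere from x = +11 to +59 mm (y = 0 here): where is not measured. It shifts along x only against about 8 N.
- cradle (a joint): tilt of the cradle in rad about rocker x: 0 = level, limits +-0.08, negative = the pan of three is low. Lightly sprung to level (net about 2 N m/rad with the tanks in) and damped. Pans are 100 mm from the axis, so they move 8 mm up or down; 40 g too much on one side tilts it about 0.02. A pan pressed down gives way softly (about 0.2 N per mm) until the limit.
- cradle_mid (a point): point on the pivot axis in the middle of the cradle, 75 mm above the bench; axes tilt with the cradle (x along the axis, y toward the pan of three, z up). A seated tank has its underside 8 mm below this point along z.
- tank_tall: film tank, plain stainless cylinder, 40 mm diameter, 115 mm tall, flat top, about 290 g. Origin: centre of its underside, z up.
- tank_domed: film tank, plain stainless cylinder, 40 mm diameter, 105 mm tall, of which the top 12 mm taper as a cone to a 16 mm flat; about 180 g. Origin: centre of its underside, z up.
- tank_short_a: film tank, plain stainless cylinder, 40 mm diameter, 85 mm tall, flat top. Origin: centre of its underside, z up. One of two look-alikes: one weighs about 220 g, the other about 110 g; which is which cannot be seen, only felt by lifting it (or from how the rocker answers).
- tank_short_b: film tank, plain stainless cylinder, 40 mm diameter, 85 mm tall, flat top. Origin: centre of its underside, z up. One of two look-alikes: one weighs about 220 g, the other about 110 g; which is which cannot be seen, only felt by lifting it (or from how the rocker answers).
- film_reel: bystander near the rocker: steel film reel, 60 mm diameter, 40 mm tall; origin: centre of its underside
- loupe: bystander near the rocker: black focusing loupe, 44 mm diameter, 48 mm tall; origin: centre of its underside
- film_can: bystander near the rocker: film can, 34 mm diameter, 50 mm tall; origin: centre of its underside
- amber_bottle: bystander: amber bottle, 76 mm diameter, 190 mm tall; origin: centre of its underside
- beaker: bystander: clear beaker, 80 mm diameter, 100 mm tall; origin: centre of its underside
- tongs: bystander: flat steel print tongs lying down, 210 mm long, 5 mm thick; origin: middle of the underside
Not all that is in view belongs to the job. What is shaped like the tank_tall but orange or red is not meant. What is shaped like the tank_domed but orange or red is not meant.

How it is judged:
By the outcome, as a careful person would: the job done as asked, in the order asked, and still so for the second after the job is handed in, with the robot touching nothing.
It also fails if it takes over 64 s, if anything falls off the work surface, if the arm or the gripper's body presses on something with over 40 N, if the wrist force passes 120 N, or if a joint passes its speed limit or range.

## Robot

A 6-joint arm with a two-finger parallel gripper is mounted at the origin on the work surface. World frame = base frame: x ahead of the robot, y to its left, z up, the work surface at z = 0. Lengths are in m, angles in rad, forces in N, time in s.
With the tool pointing down it reaches from about 0.35 to 0.975 m from the base axis. Payload 4.9 kg.
Tool frame: the origin (TCP) lies midway between the tips of the shut fingers; the grasp point (between the pads) lies 19 mm behind it; z points along the fingers, y is the direction in which the jaws open and shut (so a half turn about z gives the same grasp; the last joint's range is limited). The gripper opens to 85 mm and grips with 20 to 120 N. Pads are 22 mm wide; open, the fingers measure 114 mm over their backs; the gripper's body (76 mm by 85 mm) begins 54 mm behind the grasp point. The pads swing forward as they close: fully open they stand 13 mm farther back than shut.
Start: joints at [1.109, 0.053, 1.613, -0, 1.476, -0.119], TCP at [0.21, 0.589, 0.231] pointing down, gripper open.
Joint ranges: [-3.01, 3.01], [-1.01, 2.22], [0.06, 2.58], [-1.02, 4.17], [0.09, 2.62], [-3.14, 3.14]. Speed limits (rad/s): [2.57, 2.57, 3.14, 3.14, 3.14, 3.14].

## Interface

Orientations are given as a unit quaternion [w, x, y, z].
In Python, from plant import state, grab_frame, camera_params, job_done, boxes_of gives the robot as it stands.
- The arm moves only by the tool step_arm, never from a script. Its argument "steps" is a list of rows, each a list of 4 numbers: the shift along the tool's x, y, z in mm, then the turn about the tool's z in degrees. A call has 1 to 8 rows; each row shifts and turns the pose as measured when the row begins, along the tool's axes as they then stand; what a row does not reach is not made up. A row lasts 1/10 s, in which the tool goes at most 50 mm and 8.59 degrees, less where a joint would pass 70% of its speed; a pose out of reach is approached as far as the arm can. A call is refused whole if a number of a shift passes 50 or a number of a turn 8.59, either way. A call with a gripper value outside its range is refused whole. "claw" is the opening in per cent of the stroke, from 0 (shut) to 100 (fully open), set as the call begins (left out, the last holds). The fingers move at their own pace and stop on an object; the grip force is fixed at half the most. Time passes only in rows, so rows that do not move let the fingers close. It gives the time, the measured TCP pose, the force and the opening at its end, in the units of the state.
- state(): the state, without advancing time (a new reading comes with each control period).
- grab_frame(name): name is "scene" or "top" or "wrist"; returns (picture, depth): 384x512x3 uint8, red, green, blue; 384x512 float32, m along the optical axis (not along the pixel's ray), 0 where there is no reading.
- camera_params(name): a dict with "mtx" (3x3 intrinsics, pixels), "extrinsics" (4x4, takes a point from camera to world coordinates); the wrist camera has in their place "T_tool_cam" (4x4, takes a point from camera to tool coordinates, whose origin is the TCP and whose axes are the flange's). Camera axes: x right, y down, z forward; pixel columns grow to the right and rows downward; lengths in m; the calibration is good to about 2 mm. A picture is of the moment at which its call begins: read the wrist's pose just before it. camera_params takes no time and is no camera call.
- job_done(): hands the job in, once; it reports no verdict.
Trained networks look in the newest picture that a camera, given by its name, has taken for a name from the list of things; names that differ only in an ending like _2 or _b are one class to them, and where a whole thing is asked for, a point or a joint stands for the part that bears it (a point fixed in the world has none). Each returns a list of dicts, best first, with "p" (0 to 1); they miss things now and then, are a little off and sometimes report something else, mostly with a low value. They report only what shows in the picture. A call takes as long as a camera call. They do not tell look-alikes from the thing itself.
- boxes_of(camera, label): "box" ([left, top, width, height] in pixels, round what is visible of it).
The state is a dict: "time": time; "joint_pos": joint angles; "joint_vel": joint speeds; "joint_efforts": joint torques, N m; "tool_pos": TCP position; "tool_rot": TCP orientation; "contact_force": force on the tool from outside, world axes, zero at the start; "ft_torque": the same for the moment, N m; "gripper_width": opening from 0.0 (shut) to 1.0 (fully open).
Only numpy, scipy, OpenCV 4.12 (cv2) and the standard library are available. Lean on these libraries where they do the work, as an engineer would, in place of code of your own. Each camera call takes 0.05 s, during which the arm holds its last target. There are 200 camera calls.

## Working session

There is one attempt and no reset: what is moved stays moved. The work goes in short steps, Python scripts to look and compute and a tool call to move; the robot and the scene stay as the last step left them, time stands still between calls to the robot, and variables do not carry over. Pictures are saved under pics/ and viewed, about 8 in all and at most 12, crops included, and the job is handed in when it is done.

Besides the shell and the picture viewer there is one more tool, called after "Call:" by a JSON object that holds its "fn" and its "kwargs", one argument or row to a line. step_arm: Moves the arm, as the interface text tells. Its arguments: {"type":"object","properties":{"steps":{"type":"array"},"claw":{"type":"number"}},"required":["steps"]}

```bash
mkdir -p pics; ls; python3 - <<'E'
from plant import *
import cv2,numpy as np
ims=[]
for n in("scene","top"):
    im,d=grab_frame(n);np.savez(f"pics/{n}0.npz",im=im,d=d)
    p=camera_params(n);print(n,np.round(p["mtx"],1).tolist(),np.round(p["extrinsics"],3).tolist())
    for l in("rocker","pan_of_three","pan_of_two","tank_tall","tank_domed","tank_short_a"):
        print(l,[(np.round(b["box"]).astype(int).tolist(),round(b["p"],2)) for b in boxes_of(n,l)])
    cv2.imwrite(f"pics/{n}0.png",cv2.resize(im[:,:,::-1],(800,600)))
print(state())
E
```

```text
pics
scene [[422.3, 0.0, 260.1], [0.0, 422.3, 188.1], [0.0, 0.0, 1.0]] [[0.313, 0.67, -0.673, 1.361], [0.95, -0.229, 0.213, -0.256], [-0.012, -0.706, -0.708, 0.926], [0.0, 0.0, 0.0, 1.0]]
rocker [([187, 163, 115, 81], 0.86)]
pan_of_three [([186, 161, 116, 82], 0.63), ([231, 194, 21, 35], 0.21)]
pan_of_two [([186, 158, 116, 86], 0.93)]
tank_tall [([211, 244, 23, 39], 0.89), ([285, 223, 18, 42], 0.6), ([231, 192, 22, 37], 0.56)]
tank_domed [([159, 185, 17, 33], 0.93), ([189, 161, 21, 32], 0.85), ([142, 174, 20, 31], 0.79), ([388, 154, 29, 40], 0.45)]
tank_short_a [([231, 145, 15, 26], 0.63), ([212, 156, 14, 27], 0.63), ([200, 168, 12, 8], 0.29)]
top [[470.8, 0.0, 261.7], [0.0, 470.8, 187.3], [0.0, 0.0, 1.0]] [[0.056, -0.978, 0.202, 0.255], [-0.998, -0.055, 0.009, -0.01], [0.003, -0.203, -0.979, 1.634], [0.0, 0.0, 0.0, 1.0]]
rocker [([238, 151, 84, 93], 0.74)]
pan_of_three [([237, 155, 87, 87], 0.77)]
pan_of_two [([244, 153, 80, 87], 0.68)]
tank_tall [([307, 134, 14, 17], 0.79), ([284, 152, 12, 13], 0.7), ([252, 128, 14, 18], 0.61)]
tank_domed [([218, 200, 18, 18], 0.7), ([339, 232, 16, 14], 0.63), ([237, 154, 88, 87], 0.58), ([306, 208, 14, 14], 0.49), ([336, 211, 13, 14], 0.44)]
tank_short_a [([266, 222, 15, 10], 0.62)]
{'time': 0.7, 'joint_pos': array([ 1.10901068e+00,  5.26798554e-02,  1.61288722e+00,  9.96755362e-06,
        1.47600397e+00, -1.19028323e-01]), 'joint_vel': array([ 0.00019371,  0.000788  ,  0.00023146,  0.00034671, -0.00129585,
        0.00146644]), 'joint_efforts': array([-1.04898449e-03, -3.93564963e+01, -3.70359135e+01, -2.37150207e-04,
        6.78238175e-04, -4.30675176e-07]), 'tool_pos': array([0.21006071, 0.58862729, 0.23132372]), 'tool_rot': array([-1.66052694e-06,  1.70541440e-01,  9.85350505e-01,  1.17705714e-05]), 'contact_force': array([ 0.52818591,  0.03164239, -0.82574592]), 'ft_torque': array([-0.04014954, -0.01842871, -0.03973244]), 'gripper_width': 0.9996114647378037}
```

View pics/scene0.png

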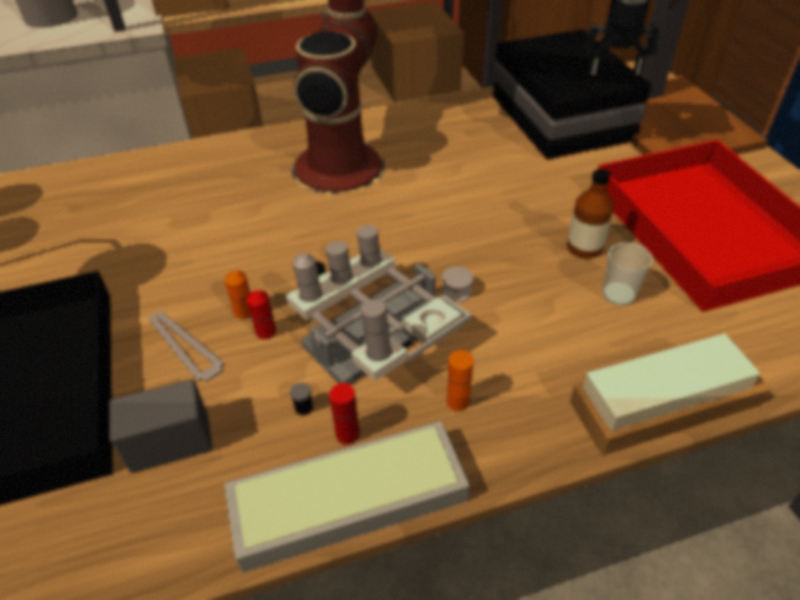

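View pics/top0.png

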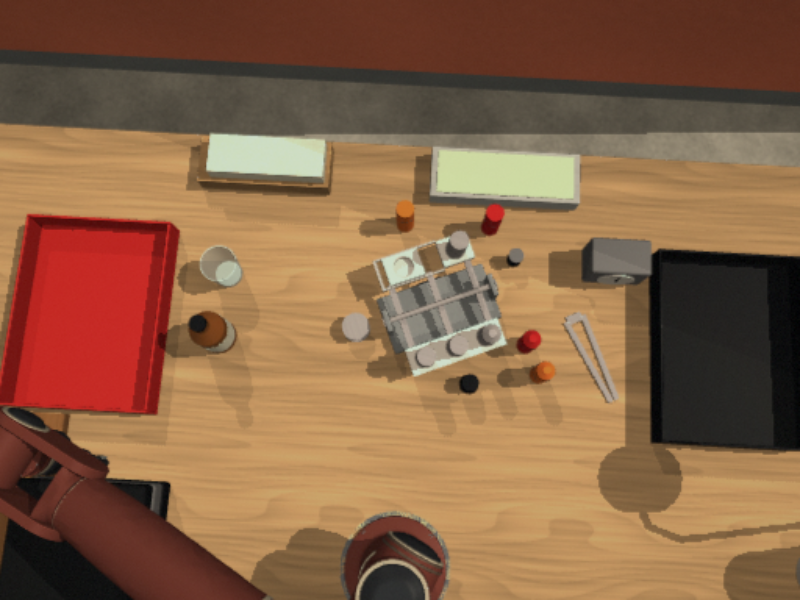

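The scene view shows the pan of three (domed, short, short, left to right, around 300–370, 240–290) on the robot's side. The tall tank is in the far pan at (375, 330), with the empty sliding socket at (432, 318). The top view agrees: rocker at about (440, 305), empty socket at (402, 267), shorts at (426, 356) and (458, 345). So rocker +y points roughly toward the robot and +x roughly toward world +y. The moving tank must be the light short one, since 290+110 = 180+220.

```bash
cat > h.py <<'E'
import numpy as np,cv2
from plant import *
def cloud(n,d,T=None):
    p=camera_params(n);K=p["mtx"];E=p["extrinsics"] if T is None else T
    v,u=np.indices(d.shape);c=np.stack([(u-K[0,2])/K[0,0]*d,(v-K[1,2])/K[1,1]*d,d],-1)
    w=c@E[:3,:3].T+E[:3,3];w[d<=0]=np.nan;return w
E
python3 - <<'E'
from h import *
for n in("scene","top"):
    z=np.load(f"pics/{n}0.npz");w=cloud(n,z["d"])
    bench=w[(abs(w[...,2])<.02)];print(n,"bench z",np.median(bench[:,2]))
    x,y,h=w[...,0],w[...,1],w[...,2]
    roi=(x>.3)&(x<.85)&(abs(y)<.3)
    for lo in(.125,.105,.03):
        m=(roi&(h>lo)).astype(np.uint8)
        k,lab,st,ce=cv2.connectedComponentsWithStats(m)
        for i in range(1,k):
            if st[i,4]<15: continue
            q=w[lab==i];zt=np.percentile(q[:,2],95);t=q[q[:,2]>zt-.006]
            print(lo,st[i,:4],"n",st[i,4],"top z %.3f"%zt,"mid",np.round((t.min(0)+t.max(0))/2,3)[:2],"mean",np.round(t.mean(0),3)[:2],"ext",np.round(np.ptp(t,axis=0),3)[:2])
E
```

```text
scene bench z -0.0005256964936296571
0.125 [229 144  14  14] n 152 top z 0.145 mid [ 0.438 -0.038] mean [ 0.439 -0.039] ext [0.038 0.039]
0.125 [209 155  15  14] n 163 top z 0.145 mid [ 0.463 -0.103] mean [ 0.466 -0.103] ext [0.042 0.039]
0.125 [188 162  16  19] n 220 top z 0.162 mid [ 0.492 -0.167] mean [ 0.493 -0.167] ext [0.025 0.029]
0.125 [231 192  19  30] n 438 top z 0.190 mid [ 0.671 -0.093] mean [ 0.674 -0.093] ext [0.041 0.039]
0.105 [229 144  15  19] n 226 top z 0.145 mid [ 0.438 -0.038] mean [ 0.439 -0.039] ext [0.038 0.039]
0.105 [209 155  16  19] n 238 top z 0.145 mid [ 0.463 -0.103] mean [ 0.466 -0.103] ext [0.042 0.039]
0.105 [188 162  17  24] n 299 top z 0.162 mid [ 0.492 -0.167] mean [ 0.493 -0.167] ext [0.025 0.029]
0.105 [231 192  19  35] n 521 top z 0.190 mid [ 0.671 -0.093] mean [ 0.674 -0.093] ext [0.041 0.039]
0.105 [287 224  17  15] n 190 top z 0.116 mid [0.756 0.023] mean [0.757 0.023] ext [0.039 0.037]
0.105 [211 245  17  16] n 216 top z 0.116 mid [ 0.758 -0.17 ] mean [ 0.759 -0.171] ext [0.041 0.039]
0.03 [184 144 118 100] n 5036 top z 0.166 mid [ 0.587 -0.
[... 2258 characters left out ...]
0.037]
0.03 [308 131  15  18] n 185 top z 0.120 mid [ 0.755 -0.171] mean [ 0.756 -0.171] ext [0.038 0.037]
0.03 [238 148  86  93] n 3058 top z 0.163 mid [ 0.581 -0.126] mean [ 0.607 -0.116] ext [0.215 0.108]
0.03 [325 159  10  10] n 79 top z 0.056 mid [ 0.681 -0.226] mean [ 0.681 -0.229] ext [0.03  0.031]
0.03 [219 200  17  18] n 234 top z 0.046 mid [0.504 0.119] mean [0.504 0.119] ext [0.059 0.056]
0.03 [331 211  15  15] n 152 top z 0.108 mid [ 0.487 -0.257] mean [ 0.488 -0.258] ext [0.027 0.036]
0.03 [340 231  13  14] n 138 top z 0.107 mid [ 0.424 -0.289] mean [ 0.424 -0.287] ext [0.03 0.02]
0.03 [295 240  11  11] n 101 top z 0.053 mid [ 0.394 -0.136] mean [ 0.394 -0.135] ext [0.031 0.03 ]
```

```bash
cat >> h.py <<'E'
from scipy.spatial.transform import Rotation as R
YAW=np.deg2rad(112.3);O=np.array([.561,-.063])
ex=np.array([np.cos(YAW),np.sin(YAW)]);ey=np.array([-ex[1],ex[0]])
def rw(x,y): return O+ex*x+ey*y            # rocker -> world
def tool():
    s=state();T=np.eye(4);T[:3,:3]=R.from_quat(s["tool_rot"],scalar_first=True).as_matrix();T[:3,3]=s["tool_pos"];return T
def plan(xyz,ydeg=22.3,step=45):
    T=tool();M=T[:3,:3];a=np.rad2deg(np.arctan2(M[1,1],M[0,1]))
    turn=-((ydeg-a+90)%180-90);dp=np.array(xyz)-T[:3,3]
    n=int(max(np.ceil(np.linalg.norm(dp)*1000/step),np.ceil(abs(turn)/8),1));rows=[]
    for i in range(n):
        d=M.T@dp*1000/n;rows.append([round(v,1) for v in d]+[round(turn/n,1)])
        M=M@R.from_euler("z",turn/n,degrees=True).as_matrix()
    print("yaw",round(a,1),"tilt",np.round(M[:2,2],4),"n",n);print(rows)
E
python3 - <<'E'
from h import *
print(np.round(camera_params("wrist")["T_tool_cam"],3).tolist(),camera_params("wrist")["mtx"].round(0).tolist())
plan([.437,.0,.26])
for n in("scene","top"):
    w=cloud(n,np.load(f"pics/{n}0.npz")["d"]);p=w.reshape(-1,3)
    q=p[:,:2]-O;rx,ry=q@ex,q@ey
    for nm,c in(("two",(ry<-.07)&(ry>-.13)),("three",(ry>.07)&(ry<.14))):
        m=c&(rx>-.13)&(rx<.13)&(p[:,2]>.05)&(p[:,2]<.1)
        print(n,nm,[(round(a,2),round(float(np.median(p[m&(abs(rx-a)<.01)][:,2])),3)) for a in np.arange(-.12,.13,.02) if (m&(abs(rx-a)<.01)).sum()>3])
E
```

```text
[[0.001, -0.951, -0.308, 0.081], [1.0, 0.0, 0.001, 0.001], [-0.001, -0.308, 0.951, -0.142], [0.0, 0.0, 0.0, 1.0]] [[265.0, 0.0, 256.0], [0.0, 265.0, 193.0], [0.0, 0.0, 1.0]]
yaw 70.4 tilt [0. 0.] n 15
[[np.float64(-27.4), np.float64(-31.9), np.float64(-1.9), np.float64(3.2)], [np.float64(-29.2), np.float64(-30.3), np.float64(-1.9), np.float64(3.2)], [np.float64(-30.8), np.float64(-28.6), np.float64(-1.9), np.float64(3.2)], [np.float64(-32.4), np.float64(-26.8), np.float64(-1.9), np.float64(3.2)], [np.float64(-33.8), np.float64(-25.0), np.float64(-1.9), np.float64(3.2)], [np.float64(-35.2), np.float64(-23.1), np.float64(-1.9), np.float64(3.2)], [np.float64(-36.4), np.float64(-21.1), np.float64(-1.9), np.float64(3.2)], [np.float64(-37.5), np.float64(-19.0), np.float64(-1.9), np.float64(3.2)], [np.float64(-38.5), np.float64(-16.9), np.float64(-1.9), np.float64(3.2)], [np.float64(-39.4), np.float64(-14.7), np.float64(-1.9), np.float64(3.2)], [np.float64(-40.2), np.float64(-12.5), np.float64(-1.9), np.float64(3.2)], [np.float64(-40.8), np.float64(-10.2), np.float64(-1.9), np.float64(3.2)]
[... 756 characters left out ...]
074), (np.float64(0.06), 0.077), (np.float64(0.08), 0.077), (np.float64(0.1), 0.074)]
top two [(np.float64(-0.1), 0.09), (np.float64(-0.08), 0.088), (np.float64(-0.06), 0.089), (np.float64(-0.04), 0.09), (np.float64(-0.02), 0.087), (np.float64(0.0), 0.081), (np.float64(0.02), 0.092), (np.float64(0.04), 0.079), (np.float64(0.06), 0.079), (np.float64(0.08), 0.09), (np.float64(0.1), 0.082)]
top three [(np.float64(-0.1), 0.076), (np.float64(-0.08), 0.075), (np.float64(-0.06), 0.074), (np.float64(-0.04), 0.075), (np.float64(-0.02), 0.075), (np.float64(0.0), 0.076), (np.float64(0.02), 0.075), (np.float64(0.04), 0.075), (np.float64(0.06), 0.076), (np.float64(0.08), 0.074), (np.float64(0.1), 0.075)]
```

Call:
{"fn": "step_arm", "kwargs": {
  "steps": [
    [-27.4,-31.9,-2,3.2],
    [-29.2,-30.3,-2,3.2],
    [-30.8,-28.6,-2,3.2],
    [-32.4,-26.8,-2,3.2],
    [-33.8,-25,-2,3.2],
    [-35.2,-23.1,-2,3.2],
    [-36.4,-21.1,-2,3.2],
    [-37.5,-19,-2,3.2]
  ],
  "claw": 100
}}

```text
time: 1.5
tool_pos: [0.3311, 0.267, 0.2472]
tool_rot: [0.001, 0.388, 0.922, 0.001]
contact_force: [1.2, -0.0, -0.7]
gripper_width: 0.997
```

Call:
{"fn": "step_arm", "kwargs": {
  "steps": [
    [-38.5,-16.9,-2,3.2],
    [-39.4,-14.7,-2,3.2],
    [-40.2,-12.5,-2,3.2],
    [-40.8,-10.2,-2,3.2],
    [-41.3,-7.9,-2,3.2],
    [-41.7,-5.6,-2,3.2],
    [-41.9,-3.2,-2,3.2]
  ]
}}

```text
time: 2.2
tool_pos: [0.4352, -0.021, 0.2647]
tool_rot: [0.004, 0.566, 0.824, 0.004]
contact_force: [0.8, 0.5, 1.3]
gripper_width: 0.999
```

```bash
python3 - <<'E'
from h import *
plan([*rw(.04,-.02),.28])
plan([*rw(.07,.103),.26])
E
```

```text
yaw 21.0 tilt [0.0119 0.0018] n 3
[[np.float64(-14.6), np.float64(40.6), np.float64(-4.6), np.float64(-0.4)], [np.float64(-14.9), np.float64(40.4), np.float64(-4.6), np.float64(-0.4)], [np.float64(-15.2), np.float64(40.3), np.float64(-4.6), np.float64(-0.4)]]
yaw 21.0 tilt [0.0119 0.0018] n 1
[[np.float64(-16.7), np.float64(-2.2), np.float64(4.7), np.float64(-1.3)]]
```

Call:
{"fn": "step_arm", "kwargs": {
  "steps": [
    [-14.6,40.5,-5,-0.4],
    [-15,40.5,-5,-0.4],
    [-15,40.5,-5,-0.4],
    [0,0,0,0]
  ]
}}

```text
time: 2.6
tool_pos: [0.5696, -0.0275, 0.2808]
tool_rot: [0.005, 0.564, 0.826, 0.003]
contact_force: [-0.8, 0.1, -0.6]
gripper_width: 1.003
```

```bash
python3 - <<'E'
from h import *
T=tool();print(T.round(4).tolist())
im,d=grab_frame("wrist");np.savez("pics/w1.npz",im=im,d=d,T=T)
cv2.imwrite("pics/w1.png",im[:,:,::-1])
w=cloud("wrist",d,T@camera_params("wrist")["T_tool_cam"]);p=w.reshape(-1,3)
q=p[:,:2]-O;rx,ry=q@ex,q@ey
# orthographic rocker-frame height map 1 mm, x to right, y up
H=np.zeros((320,320),np.float32);C=np.zeros((320,320,3),np.uint8)
ok=np.isfinite(rx)&(abs(rx)<.159)&(abs(ry)<.159)
i=(159-ry[ok]*1000).astype(int);j=(160+rx[ok]*1000).astype(int);H[i,j]=p[ok,2];C[i,j]=im.reshape(-1,3)[ok]
np.save("pics/H1.npy",H)
g=cv2.dilate((np.clip(H/.2,0,1)*255).astype(np.uint8),np.ones((3,3)))
cv2.imwrite("pics/ortho1.png",np.hstack([cv2.applyColorMap(g,2),cv2.dilate(C,np.ones((3,3)))[:,:,::-1]]))
plan([*rw(.07,.103),.26])
E
```

```text
[[-0.364, 0.9313, 0.0122, 0.5696], [0.9314, 0.364, -0.0002, -0.0275], [-0.0046, 0.0113, -0.9999, 0.2808], [0.0, 0.0, 0.0, 1.0]]
yaw 21.4 tilt [ 0.0114 -0.0003] n 3
[[np.float64(12.5), np.float64(-41.2), np.float64(6.5), np.float64(-0.3)], [np.float64(12.8), np.float64(-41.2), np.float64(6.5), np.float64(-0.3)], [np.float64(13.0), np.float64(-41.1), np.float64(6.5), np.float64(-0.3)]]
```

View pics/w1.png

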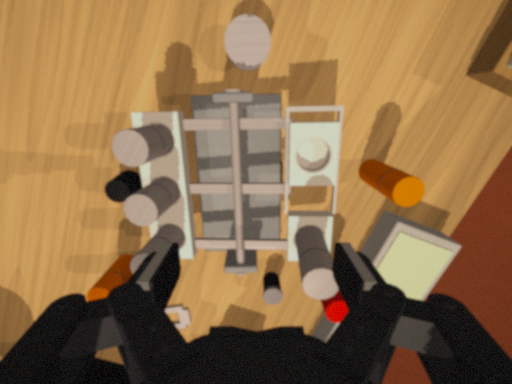

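View pics/ortho1.png

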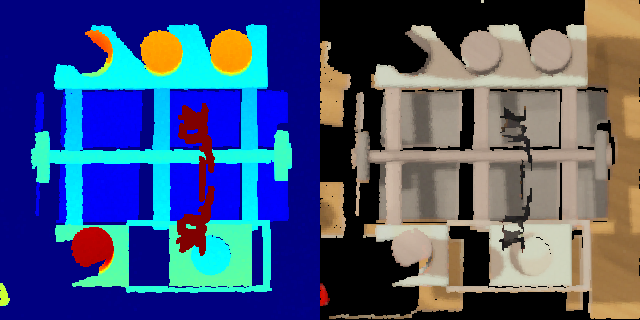

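The wrist view shows the empty sliding socket at (313, 153), the block spanning rows 122–186, and the tall tank at (315, 265). The shorts are at (150, 143) and (152, 200). The rocker-frame height map agrees with my pose to a few mm, and I'll refine that now.

```bash
python3 - <<'E'
from h import *
z=np.load("pics/w1.npz");w=cloud("wrist",z["d"],z["T"]@camera_params("wrist")["T_tool_cam"]);p=w.reshape(-1,3)
q=p[:,:2]-O;rx,ry=q@ex,q@ey;h=p[:,2]
def c(m,n):
    P=np.stack([rx[m],ry[m]],1).astype(np.float32)*1000;(a,b),r=cv2.minEnclosingCircle(P);print(n,m.sum(),"circle",round(a,1),round(b,1),"r",round(r,1),"mean",P.mean(0).round(1),"z",round(float(np.median(h[m])),4))
c((abs(rx-.07)<.03)&(abs(ry-.106)<.03)&(h>.138),"A top")
c((abs(rx)<.03)&(abs(ry-.106)<.03)&(h>.138),"B top")
c((abs(rx+.07)<.03)&(abs(ry+.09)<.03)&(h>.183),"tall top")
c((abs(rx-.051)<.027)&(abs(ry+.1)<.027)&(h<.081)&(h>.065),"hole floor")
b=(abs(h-.0905)<.005)&(abs(ry+.1)<.026)&(rx>0)&(rx<.1);print("block x",np.percentile(rx[b],[.5,1,99,99.5]))
b=(abs(h-.0905)<.006)&(rx>.015)&(rx<.085)&(ry<-.05);print("block y",np.percentile(ry[b],[.5,1,99,99.5]))
b=(abs(h-.075)<.012)&(abs(ry-.08)<.01);print("pan3 x",np.percentile(rx[b],[.5,1,99,99.5]))
b=(h>.06)&(h<.1)&(abs(ry)<.012);print("shaft x/y",np.percentile(rx[b],[.5,99.5]),np.median(ry[b]),[round(float(np.median(ry[b&(abs(rx-a)<.02)])),4) for a in(-.05,.08)])
E
```

```text
A top 1157 circle 71.0 108.2 r 20.2 mean [ 71.6 107. ] z 0.1431
B top 931 circle 1.1 107.6 r 20.2 mean [  2.3 106.5] z 0.1431
tall top 959 circle -67.6 -89.0 r 20.4 mean [-66.3 -87.1] z 0.1889
hole floor 795 circle 50.3 -97.7 r 21.2 mean [ 49.5 -98.8] z 0.0747
block x [0.01074108 0.01095142 0.0906513  0.09072579]
block y [-0.20957278 -0.20563756 -0.06679539 -0.0665964 ]
pan3 x [-0.10265942 -0.10153609  0.10483574  0.10514622]
shaft x/y [-0.12569902  0.13008149] 0.0013105067351398385 [0.0018, 0.0013]
```

```bash
sed -i 's/O=np.array(\[.561,-.063\])/O=np.array([.561,-.063])/; /^ex=/a O=O+.0012*ex+.0012*ey' h.py; python3 - <<'E'
from h import *
print(O);plan([*rw(.07,.1043),.20])
E
```

```text
[ 0.5594344 -0.0623451]
yaw 21.4 tilt [ 0.0114 -0.0003] n 4
[[np.float64(9.8), np.float64(-31.7), np.float64(19.9), np.float64(-0.2)], [np.float64(9.9), np.float64(-31.7), np.float64(19.9), np.float64(-0.2)], [np.float64(10.0), np.float64(-31.6), np.float64(19.9), np.float64(-0.2)], [np.float64(10.1), np.float64(-31.6), np.float64(19.9), np.float64(-0.2)]]
```

Call:
{"fn": "step_arm", "kwargs": {
  "steps": [
    [9.8,-31.7,20,-0.2],
    [10,-31.7,20,-0.2],
    [10,-31.6,20,-0.2],
    [10,-31.6,20,-0.3],
    [0,0,0,0]
  ]
}}

```text
time: 3.15
tool_pos: [0.4283, -0.036, 0.1947]
tool_rot: [0.004, 0.556, 0.831, 0.003]
contact_force: [0.2, 0.0, -1.1]
gripper_width: 1.0
```

```bash
python3 - <<'E'
from h import *
plan([*rw(.07,.1043),.20]);plan([*rw(.07,.1043),.095],step=30)
E
```

```text
yaw 22.4 tilt [ 0.0092 -0.    ] n 1
[[np.float64(-4.2), np.float64(7.1), np.float64(-5.2), np.float64(0.1)]]
yaw 22.4 tilt [ 0.0092 -0.    ] n 4
[[np.float64(-1.0), np.float64(1.6), np.float64(24.9), np.float64(0.0)], [np.float64(-1.0), np.float64(1.6), np.float64(24.9), np.float64(0.0)], [np.float64(-1.0), np.float64(1.6), np.float64(24.9), np.float64(0.0)], [np.float64(-1.0), np.float64(1.6), np.float64(24.9), np.float64(0.0)]]
```

Call:
{"fn": "step_arm", "kwargs": {
  "steps": [
    [-4.2,7.1,0,0],
    [0,0,20,0],
    [0,0,20,0],
    [0,0,20,0],
    [0,0,0,0]
  ]
}}

```text
time: 3.65
tool_pos: [0.4435, -0.0379, 0.1407]
tool_rot: [0.012, 0.556, 0.831, 0.005]
contact_force: [0.4, 0.3, -0.1]
gripper_width: 1.003
```

```bash
python3 - <<'E'
from h import *
plan([*rw(.07,.1043),.095],step=20)
E
```

```text
yaw 22.4 tilt [ 0.0253 -0.0038] n 3
[[np.float64(1.3), np.float64(-2.4), np.float64(15.2), np.float64(0.0)], [np.float64(1.3), np.float64(-2.4), np.float64(15.2), np.float64(0.0)], [np.float64(1.3), np.float64(-2.4), np.float64(15.2), np.float64(0.0)]]
```

Call:
{"fn": "step_arm", "kwargs": {
  "steps": [
    [1.3,-2.4,9,0],
    [1.3,-2.4,9,0],
    [1.3,-2.4,9,0],
    [0,0,9,0],
    [0,0,0,0]
  ]
}}

```text
time: 4.15
tool_pos: [0.4402, -0.0378, 0.107]
tool_rot: [0.015, 0.556, 0.831, 0.007]
contact_force: [-0.6, 0.8, 0.0]
gripper_width: 1.006
```

```bash
python3 - <<'E'
from h import *
plan([*rw(.07,.1043),.095],step=20)
E
```

```text
yaw 22.5 tilt [ 0.0334 -0.0058] n 1
[[np.float64(2.3), np.float64(-3.6), np.float64(11.9), np.float64(0.2)]]
```

Call:
{"fn": "step_arm", "kwargs": {
  "steps": [
    [2,-3,6,0],
    [0,0,5,0],
    [0,0,0,0],
    [0,0,0,0]
  ]
}}

```text
time: 4.55
tool_pos: [0.4369, -0.0372, 0.0952]
tool_rot: [0.016, 0.556, 0.831, 0.007]
contact_force: [-0.2, 0.1, 0.6]
gripper_width: 1.0
```

```bash
python3 - <<'E'
from h import *
plan([*rw(.07,.1043),.095],step=20);s=state();print(s["contact_force"],s["joint_vel"].round(3))
E
```

```text
yaw 22.5 tilt [ 0.0339 -0.0059] n 1
[[np.float64(0.3), np.float64(-0.5), np.float64(0.2), np.float64(0.2)]]
[-0.22213696  0.07944041  0.59622297] [ 0.     0.002  0.003  0.001 -0.001  0.001]
```

Call:
{"fn": "step_arm", "kwargs": {
  "steps": [
    [0,0,0,0],
    [0,0,0,0],
    [0,0,0,0],
    [0,0,0,0],
    [0,0,0,0],
    [0,0,0,0]
  ],
  "claw": 35
}}

```text
time: 5.15
tool_pos: [0.438, -0.0374, 0.0966]
tool_rot: [0.017, 0.556, 0.831, 0.008]
contact_force: [0.6, -0.0, -0.3]
gripper_width: 0.453
```

```bash
python3 - <<'E'
from h import *
F=[]
for _ in range(5):
    im,d=grab_frame("wrist");s=state();F.append(s["contact_force"])
print(np.mean(F,0).round(2),np.std(F,0).round(2),s["gripper_width"],s["ft_torque"].round(3));print(tool().round(4).tolist())
E
```

```text
[ 0.15  0.47 -0.11] [0.23 0.37 0.26] 0.45255072449766776 [ 0.076 -0.084 -0.011]
[[-0.3814, 0.9237, 0.0364, 0.438], [0.9242, 0.3818, -0.0062, -0.0374], [-0.0197, 0.0313, -0.9993, 0.0966], [0.0, 0.0, 0.0, 1.0]]
```

Call:
{"fn": "step_arm", "kwargs": {
  "steps": [
    [0,0,-4,0],
    [0,0,-4,0],
    [0,0,-4,0],
    [0,0,-4,0],
    [0,0,0,0],
    [0,0,0,0]
  ]
}}

```text
time: 6.0
tool_pos: [0.4363, -0.0371, 0.1126]
tool_rot: [0.016, 0.556, 0.831, 0.007]
contact_force: [-0.0, -0.4, -2.4]
gripper_width: 0.456
```

```bash
cat >> h.py <<'E'
def tilt(show=False):
    F=[]
    for n in("scene","top","scene","top"):
        im,d=grab_frame(n);F.append(state()["contact_force"]);p=cloud(n,d).reshape(-1,3);q=p[:,:2]-O;rx,ry=q@ex,q@ey;h=p[:,2]
        m=(abs(rx)<.105)&(((ry>.075)&(ry<.125))|((ry<-.06)&(ry>-.13)))&(h>.06)&(h<.1)
        A=np.median(h[m&(ry>0)]);B=np.median(h[m&(ry<0)&(h>.08 if 0 else h>0)&(rx<-.03)])
        t=np.median(h[(np.hypot(rx+.068,ry+.09)<.01)])
        print(n,"pan3 %.4f pan2 %.4f (%d) tilt %.3f talltop %.4f"%(A,B,(m&(ry<0)&(rx<-.03)).sum(),(A-B)/.2,t))
    s=state();print("F",np.mean(F,0).round(2),"grip",round(s["gripper_width"],3),"t",s["time"]);return im
E
python3 - <<'E'
from h import *
for n in("scene","top"):
    p=cloud(n,np.load(f"pics/{n}0.npz")["d"]).reshape(-1,3);q=p[:,:2]-O;rx,ry=q@ex,q@ey;print("start talltop",np.median(p[np.hypot(rx+.068,ry+.09)<.01,2]))
tilt();print(tool()[:3,3])
E
```

```text
start talltop 0.00016255475021625942
start talltop 0.18932839686846814
scene pan3 0.0840 pan2 0.0805 (401) tilt 0.017 talltop 0.1780
top pan3 0.0842 pan2 0.0817 (251) tilt 0.012 talltop 0.1795
scene pan3 0.0832 pan2 0.0815 (392) tilt 0.008 talltop 0.1788
top pan3 0.0835 pan2 0.0823 (250) tilt 0.006 talltop 0.1803
F [ 0.08 -0.25 -2.13] grip 0.457 t 6.2
[ 0.43628769 -0.03705366  0.11236973]
```

Tank A, the end one, weighs about 2.1 N, and with it lifted the cradle settles level, so A is the loaded 220 g tank. It goes back down, and B, the middle one, is the one to move.

Call:
{"fn": "step_arm", "kwargs": {
  "steps": [
    [0,0,4,0],
    [0,0,4,0],
    [0,0,4,0],
    [0,0,3,0],
    [0,0,0,0],
    [0,0,0,0],
    [0,0,0,0]
  ]
}}

```text
time: 6.9
tool_pos: [0.4375, -0.0371, 0.0967]
tool_rot: [0.016, 0.556, 0.831, 0.007]
contact_force: [0.2, 0.5, 0.1]
gripper_width: 0.456
```

```bash
python3 - <<'E'
from h import *
tilt();print(tool()[:3,3])
E
```

```text
scene pan3 0.0759 pan2 0.0898 (388) tilt -0.070 talltop 0.0009
top pan3 0.0752 pan2 0.0890 (236) tilt -0.069 talltop 0.1869
scene pan3 0.0761 pan2 0.0898 (387) tilt -0.069 talltop -0.0001
top pan3 0.0748 pan2 0.0886 (238) tilt -0.069 talltop 0.1880
F [-0.28  0.5  -0.77] grip 0.457 t 7.1
[ 0.43744641 -0.03704859  0.09669992]
```

Call:
{"fn": "step_arm", "kwargs": {
  "steps": [
    [0,0,0,0],
    [0,0,0,0],
    [0,0,0,0],
    [0,0,0,0],
    [0,0,0,0]
  ],
  "claw": 100
}}

```text
time: 7.6
tool_pos: [0.438, -0.0374, 0.0973]
tool_rot: [0.017, 0.556, 0.831, 0.008]
contact_force: [0.6, 0.5, 0.9]
gripper_width: 1.0
```

Call:
{"fn": "step_arm", "kwargs": {
  "steps": [
    [0,0,-15,0],
    [0,0,-15,0],
    [0,0,-15,0],
    [0,0,-15,0],
    [0,0,-10,0],
    [0,0,-5,0],
    [0,0,0,0]
  ]
}}

```text
time: 8.3
tool_pos: [0.4344, -0.0368, 0.1741]
tool_rot: [0.016, 0.556, 0.831, 0.007]
contact_force: [0.3, -0.7, 0.1]
gripper_width: 1.002
```

```bash
python3 - <<'E'
from h import *
im=tilt();cv2.imwrite("pics/t2.png",cv2.resize(im[120:260,200:360,::-1],(640,560),interpolation=cv2.INTER_CUBIC))
p=cloud("top",grab_frame("top")[1]).reshape(-1,3);q=p[:,:2]-O;rx,ry=q@ex,q@ey;m=(abs(p[:,2]-.147)<.008)&(ry>.07)&(ry<.13)
for a in(0,.07):
    k=m&(abs(rx-a)<.03);print(a,k.sum(),rx[k].mean(),ry[k].mean(),np.median(p[k,2]))
plan([*rw(0,.1043),.165])
E
```

```text
scene pan3 0.0758 pan2 0.0899 (385) tilt -0.070 talltop 0.0017
top pan3 0.0748 pan2 0.0897 (237) tilt -0.075 talltop 0.1878
scene pan3 0.0760 pan2 0.0903 (378) tilt -0.071 talltop 0.0005
top pan3 0.0748 pan2 0.0895 (234) tilt -0.074 talltop 0.1881
F [0.18 0.05 0.14] grip 1.0 t 8.5
0 1 0.01794622655721004 0.10835201874733798 0.14162867592167339
0.07 0 nan nan nan
yaw 22.4 tilt [ 0.0313 -0.0052] n 2
[[np.float64(-35.7), np.float64(1.0), np.float64(4.3), np.float64(0.1)], [np.float64(-35.7), np.float64(1.1), np.float64(4.3), np.float64(0.1)]]<stdin>:5: RuntimeWarning: Mean of empty slice.
  ret = ret.dtype.type(ret / rcount)
  return _methods._mean(a, axis=axis, dtype=dtype,
```

Call:
{"fn": "step_arm", "kwargs": {
  "steps": [
    [-24,0.5,2,0],
    [-24,0.5,2,0],
    [-22,0.5,2,0],
    [0,0,0,0],
    [0,0,0,0]
  ]
}}

```text
time: 9.05
tool_pos: [0.4611, -0.1015, 0.1641]
tool_rot: [0.012, 0.555, 0.831, 0.006]
contact_force: [-0.4, -0.2, 0.2]
gripper_width: 0.999
```

```bash
python3 - <<'E'
from h import *
plan([*rw(0,.1043),.095],step=15)
im,d=grab_frame("scene");p=cloud("scene",d).reshape(-1,3);q=p[:,:2]-O;rx,ry=q@ex,q@ey;m=(abs(p[:,2]-.144)<.006)&(ry>.07)&(ry<.14)
k=m&(abs(rx-.07)<.03);print(k.sum(),rx[k].mean(),ry[k].mean(),np.median(p[k,2]))
E
```

```text
yaw 22.5 tilt [ 0.0263 -0.0024] n 5
[[np.float64(-0.1), np.float64(-0.0), np.float64(13.8), np.float64(0.0)], [np.float64(-0.1), np.float64(-0.0), np.float64(13.8), np.float64(0.0)], [np.float64(-0.1), np.float64(-0.0), np.float64(13.8), np.float64(0.0)], [np.float64(-0.1), np.float64(-0.0), np.float64(13.8), np.float64(0.0)], [np.float64(-0.1), np.float64(-0.0), np.float64(13.8), np.float64(0.0)]]
90 0.0681667458167802 0.10013087425158383 0.14289940694190317
```

Call:
{"fn": "step_arm", "kwargs": {
  "steps": [
    [0,0,10,0],
    [0,0,10,0],
    [0,0,10,0],
    [0,0,10,0],
    [0,0,9,0],
    [0,0,8,0],
    [0,0,6,0],
    [0,0,0,0]
  ]
}}

```text
time: 9.9
tool_pos: [0.4607, -0.0983, 0.0936]
tool_rot: [0.01, 0.554, 0.833, 0.006]
contact_force: [-0.1, 0.8, -0.2]
gripper_width: 1.003
```

```bash
python3 - <<'E'
from h import *
plan([*rw(0,.1043),.095],step=15)
E
```

```text
yaw 22.7 tilt [ 0.0234 -0.0008] n 1
[[np.float64(-4.2), np.float64(0.7), np.float64(-1.3), np.float64(0.4)]]
```

Call:
{"fn": "step_arm", "kwargs": {
  "steps": [
    [-3.5,0.5,-1,0.3],
    [0,0,0,0],
    [0,0,0,0]
  ]
}}

```text
time: 10.2
tool_pos: [0.4633, -0.102, 0.0956]
tool_rot: [0.011, 0.556, 0.831, 0.006]
contact_force: [-0.0, -0.7, -0.5]
gripper_width: 1.002
```

Call:
{"fn": "step_arm", "kwargs": {
  "steps": [
    [0,0,0,0],
    [0,0,0,0],
    [0,0,0,0],
    [0,0,0,0],
    [0,0,0,0],
    [0,0,0,0]
  ],
  "claw": 35
}}

```text
time: 10.8
tool_pos: [0.4647, -0.1025, 0.0975]
tool_rot: [0.013, 0.556, 0.831, 0.007]
contact_force: [-0.2, 0.3, 0.3]
gripper_width: 0.456
```

Call:
{"fn": "step_arm", "kwargs": {
  "steps": [
    [0,0,-4,0],
    [0,0,-4,0],
    [0,0,-4,0],
    [0,0,-4,0],
    [0,0,0,0],
    [0,0,0,0]
  ]
}}

```text
time: 11.4
tool_pos: [0.4632, -0.1022, 0.1139]
tool_rot: [0.012, 0.556, 0.831, 0.006]
contact_force: [0.1, 0.7, -1.8]
gripper_width: 0.457
```

```bash
python3 - <<'E'
from h import *
tilt();plan([*rw(0,.1043),.2],step=15)
E
```

```text
scene pan3 0.0778 pan2 0.0873 (389) tilt -0.048 talltop 0.0008
top pan3 0.0774 pan2 0.0874 (241) tilt -0.050 talltop 0.1868
scene pan3 0.0779 pan2 0.0874 (392) tilt -0.047 talltop 0.0017
top pan3 0.0776 pan2 0.0871 (241) tilt -0.048 talltop 0.1865
F [ 0.4   0.01 -1.  ] grip 0.455 t 11.6
yaw 22.4 tilt [ 0.0259 -0.0019] n 6
[[np.float64(-0.1), np.float64(0.3), np.float64(-14.4), np.float64(0.0)], [np.float64(-0.1), np.float64(0.3), np.float64(-14.4), np.float64(0.0)], [np.float64(-0.1), np.float64(0.3), np.float64(-14.4), np.float64(0.0)], [np.float64(-0.1), np.float64(0.3), np.float64(-14.4), np.float64(0.0)], [np.float64(-0.1), np.float64(0.3), np.float64(-14.4), np.float64(0.0)], [np.float64(-0.1), np.float64(0.3), np.float64(-14.4), np.float64(0.0)]]
```

Call:
{"fn": "step_arm", "kwargs": {
  "steps": [
    [0,0,-9,0],
    [0,0,-9,0],
    [0,0,-9,0],
    [0,0,-9,0],
    [0,0,-9,0],
    [0,0,-5,0],
    [0,0,0,0]
  ]
}}

```text
time: 12.3
tool_pos: [0.4623, -0.1023, 0.1694]
tool_rot: [0.012, 0.556, 0.831, 0.007]
contact_force: [0.5, -0.0, -1.1]
gripper_width: 0.456
```

```bash
cat >> h.py <<'E'
G=np.array([.4647,-.1025]);TGT=G+.0494*ex-.1985*ey
E
python3 - <<'E'
from h import *
print(TGT);plan([*TGT,.165],step=25)
E
```

```text
[0.62960899 0.01852741]
yaw 22.4 tilt [ 0.0281 -0.0028] n 9
[[np.float64(5.3), np.float64(22.3), np.float64(1.0), np.float64(0.0)], [np.float64(5.3), np.float64(22.3), np.float64(1.0), np.float64(0.0)], [np.float64(5.3), np.float64(22.3), np.float64(1.0), np.float64(0.0)], [np.float64(5.4), np.float64(22.3), np.float64(1.0), np.float64(0.0)], [np.float64(5.4), np.float64(22.3), np.float64(1.0), np.float64(0.0)], [np.float64(5.4), np.float64(22.3), np.float64(1.0), np.float64(0.0)], [np.float64(5.4), np.float64(22.3), np.float64(1.0), np.float64(0.0)], [np.float64(5.4), np.float64(22.3), np.float64(1.0), np.float64(0.0)], [np.float64(5.4), np.float64(22.3), np.float64(1.0), np.float64(0.0)]]
```

Call:
{"fn": "step_arm", "kwargs": {
  "steps": [
    [5.4,22,0.5,0],
    [5.4,22,0.5,0],
    [5.4,22,0.5,0],
    [5.4,22,0.5,0],
    [5.4,22,0.5,0],
    [5.4,22,0.5,0],
    [5.4,22,0.5,0],
    [5,20,0.5,0]
  ]
}}

```text
time: 13.1
tool_pos: [0.6098, 0.0062, 0.1663]
tool_rot: [0.011, 0.558, 0.83, 0.005]
contact_force: [0.7, -0.6, -0.8]
gripper_width: 0.452
```

Call:
{"fn": "step_arm", "kwargs": {
  "steps": [
    [2,10,0,0],
    [0,0,0,0],
    [0,0,0,0],
    [0,0,0,0]
  ]
}}

```text
time: 13.5
tool_pos: [0.6183, 0.0127, 0.1646]
tool_rot: [0.009, 0.557, 0.83, 0.004]
contact_force: [0.9, 1.0, -0.4]
gripper_width: 0.454
```

```bash
python3 - <<'E'
from h import *
tilt();plan([*TGT,.145],step=25)
E
```

```text
scene pan3 0.0769 pan2 0.0876 (392) tilt -0.053 talltop 0.0010
top pan3 0.0764 pan2 0.0871 (215) tilt -0.053 talltop 0.1870
scene pan3 0.0768 pan2 0.0874 (402) tilt -0.053 talltop 0.0019
top pan3 0.0764 pan2 0.0870 (216) tilt -0.053 talltop 0.1868
F [-0.29 -0.1  -1.04] grip 0.454 t 13.7
yaw 22.3 tilt [ 0.0205 -0.0033] n 1
[[np.float64(1.4), np.float64(12.1), np.float64(20.1), np.float64(-0.0)]]
```

Call:
{"fn": "step_arm", "kwargs": {
  "steps": [
    [0.7,6,5,0],
    [0.7,6,5,0],
    [0,0,7,0],
    [0,0,7,0],
    [0,0,0,0],
    [0,0,0,0]
  ]
}}

```text
time: 14.3
tool_pos: [0.6299, 0.0186, 0.1382]
tool_rot: [0.009, 0.558, 0.83, 0.004]
contact_force: [0.2, 0.1, -0.8]
gripper_width: 0.458
```

```bash
python3 - <<'E'
from h import *
plan([*TGT,.130],step=25)
T=tool();im,d=grab_frame("wrist")
w=cloud("wrist",d,T@camera_params("wrist")["T_tool_cam"]);p=w.reshape(-1,3);q=p[:,:2]-O;rx,ry=q@ex,q@ey;h=p[:,2]
b=(abs(h-.088)<.004)&(abs(ry+.1)<.02)&(rx>.06)&(rx<.1);print("block right edge",b.sum(),np.percentile(rx[b],[98,99.5]))
cv2.imwrite("pics/w2.png",im[:,:,::-1])
E
```

```text
yaw 22.2 tilt [ 0.0194 -0.0032] n 1
[[np.float64(0.2), np.float64(-0.5), np.float64(8.2), np.float64(-0.1)]]
block right edge 1579 [0.08933085 0.0894571 ]
```

View pics/w2.png

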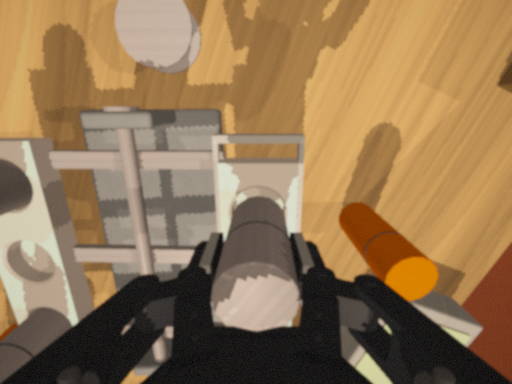

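The wrist view shows the tank held over the hole. Both are centred on column ~259, with the hole rim at row ~186 and the tank's lower edge at ~197. The block edge also gives a socket x of 49.4 mm, so I'm lowering.

Call:
{"fn": "step_arm", "kwargs": {
  "steps": [
    [0,-0.5,4,0],
    [0,0,4,0],
    [0,0,4,0],
    [0,0,4,0],
    [0,0,0,0],
    [0,0,0,0]
  ]
}}

```text
time: 14.95
tool_pos: [0.6297, 0.0182, 0.1213]
tool_rot: [0.009, 0.558, 0.83, 0.004]
contact_force: [0.0, -0.2, -1.5]
gripper_width: 0.452
```

```bash
python3 - <<'E'
from h import *
tilt();plan([*TGT,.110],step=25)
E
```

```text
scene pan3 0.0768 pan2 0.0878 (390) tilt -0.055 talltop 0.0021
top pan3 0.0768 pan2 0.0869 (232) tilt -0.051 talltop 0.1866
scene pan3 0.0768 pan2 0.0878 (390) tilt -0.055 talltop 0.0002
top pan3 0.0766 pan2 0.0870 (233) tilt -0.052 talltop 0.1855
F [-0.06 -0.15 -1.12] grip 0.45 t 15.15
yaw 22.2 tilt [ 0.0204 -0.0034] n 1
[[np.float64(0.5), np.float64(-0.3), np.float64(11.6), np.float64(-0.1)]]
```

Call:
{"fn": "step_arm", "kwargs": {
  "steps": [
    [0,0,3,0],
    [0,0,3,0],
    [0,0,3,0],
    [0,0,0,0],
    [0,0,0,0]
  ]
}}

```text
time: 15.65
tool_pos: [0.6303, 0.0183, 0.1121]
tool_rot: [0.01, 0.558, 0.83, 0.004]
contact_force: [-0.1, -0.1, -1.2]
gripper_width: 0.456
```

```bash
python3 - <<'E'
from h import *
tilt();print(tool()[:3,3])
E
```

```text
scene pan3 0.0772 pan2 0.0870 (387) tilt -0.049 talltop 0.0001
top pan3 0.0768 pan2 0.0866 (230) tilt -0.049 talltop 0.1878
scene pan3 0.0772 pan2 0.0872 (393) tilt -0.050 talltop 0.0014
top pan3 0.0767 pan2 0.0864 (232) tilt -0.049 talltop 0.1873
F [ 0.08  0.13 -0.99] grip 0.454 t 15.85
[0.63036139 0.01826729 0.11237186]
```

Call:
{"fn": "step_arm", "kwargs": {
  "steps": [
    [0,0,2,0],
    [0,0,2,0],
    [0,0,2,0],
    [0,0,1,0],
    [0,0,0,0],
    [0,0,0,0],
    [0,0,0,0]
  ]
}}

```text
time: 16.55
tool_pos: [0.6306, 0.0182, 0.1058]
tool_rot: [0.01, 0.558, 0.83, 0.005]
contact_force: [-0.2, 0.8, 1.0]
gripper_width: 0.458
```

```bash
python3 - <<'E'
from h import *
tilt();print(tool()[:3,3])
E
```

```text
scene pan3 0.0816 pan2 0.0820 (400) tilt -0.002 talltop 0.1800
top pan3 0.0818 pan2 0.0824 (242) tilt -0.003 talltop 0.1805
scene pan3 0.0818 pan2 0.0818 (394) tilt -0.000 talltop 0.1801
top pan3 0.0819 pan2 0.0822 (244) tilt -0.002 talltop 0.1818
F [-0.66  0.28  0.31] grip 0.455 t 16.75
[0.63060693 0.01822686 0.10573561]
```

Call:
{"fn": "step_arm", "kwargs": {
  "steps": [
    [0,0,0,0],
    [0,0,0,0],
    [0,0,0,0],
    [0,0,0,0],
    [0,0,0,0]
  ],
  "claw": 100
}}

```text
time: 17.25
tool_pos: [0.6315, 0.0181, 0.1063]
tool_rot: [0.011, 0.558, 0.83, 0.005]
contact_force: [-0.6, 0.1, 0.2]
gripper_width: 0.997
```

Call:
{"fn": "step_arm", "kwargs": {
  "steps": [
    [0,0,-10,0],
    [0,0,-10,0],
    [0,0,-12,0],
    [0,0,-15,0],
    [0,0,-20,0],
    [0,0,-20,0],
    [0,0,-20,0],
    [0,0,-20,0]
  ]
}}

```text
time: 18.05
tool_pos: [0.6276, 0.0187, 0.2432]
tool_rot: [0.011, 0.558, 0.83, 0.005]
contact_force: [1.0, 0.0, 0.7]
gripper_width: 1.001
```

Call:
{"fn": "step_arm", "kwargs": {
  "steps": [
    [20,0,-30,0],
    [30,0,-30,0],
    [40,0,0,0],
    [45,0,0,0],
    [45,0,0,0],
    [45,0,0,0],
    [20,0,0,0],
    [0,0,0,0]
  ]
}}

```text
time: 18.85
tool_pos: [0.5332, 0.2531, 0.3235]
tool_rot: [0.021, 0.559, 0.829, 0.015]
contact_force: [-0.3, -1.2, -0.3]
gripper_width: 1.003
```

```bash
python3 - <<'E'
from h import *
im=tilt();cv2.imwrite("pics/t3.png",cv2.resize(im[110:270,190:390,::-1],(750,600),interpolation=cv2.INTER_CUBIC))
print(tool()[:3,3].round(3))
for n in("scene","top"):
    im,d=grab_frame(n);p=cloud(n,d).reshape(-1,3);q=p[:,:2]-O;rx,ry=q@ex,q@ey;h=p[:,2]
    for nm,x,y,z in(("A",.07,.1,.152),("domed",-.07,.1,.172),("tall",-.07,-.1,.182),("B",.0494,-.1,.152)):
        k=(np.hypot(rx-x,ry-y)<.027)&(h>z-.008);P=p[k];c,_,_,_=np.linalg.lstsq(np.c_[rx[k]-x,ry[k]-y,np.ones(k.sum())],P[:,2],rcond=None)
        print(n,nm,k.sum(),"mean off mm",round(1000*float(rx[k].mean()-x),1),round(1000*float(ry[k].mean()-y),1),"z",round(float(np.median(P[:,2])),4),"slope",c[:2].round(3))
    if n=="scene":cv2.imwrite("pics/s3.png",cv2.resize(im[120:260,170:330,::-1],(685,600),interpolation=cv2.INTER_CUBIC))
E
```

```text
scene pan3 0.0817 pan2 0.0821 (401) tilt -0.002 talltop 0.1788
top pan3 0.0820 pan2 0.0825 (246) tilt -0.003 talltop 0.1813
scene pan3 0.0817 pan2 0.0821 (396) tilt -0.002 talltop 0.1794
top pan3 0.0818 pan2 0.0819 (246) tilt -0.000 talltop 0.1791
F [ 0.14  0.26 -0.69] grip 0.999 t 19.05
[0.535 0.25  0.322]
scene A 118 mean off mm -2.5 -3.5 z 0.1506 slope [0.011 0.043]
scene domed 61 mean off mm -3.3 -3.7 z 0.1684 slope [0.07  0.071]
scene tall 179 mean off mm -1.8 -3.3 z 0.1811 slope [0.029 0.054]
scene B 156 mean off mm -3.8 -3.1 z 0.151 slope [0.038 0.059]
top A 127 mean off mm 0.6 1.6 z 0.1523 slope [ 0.011 -0.013]
top domed 76 mean off mm 1.2 0.7 z 0.1693 slope [-0.06   0.051]
top tall 120 mean off mm 1.1 1.4 z 0.1823 slope [-0.018 -0.038]
top B 116 mean off mm -0.6 0.9 z 0.1522 slope [-0.001  0.061]
```

View pics/s3.png

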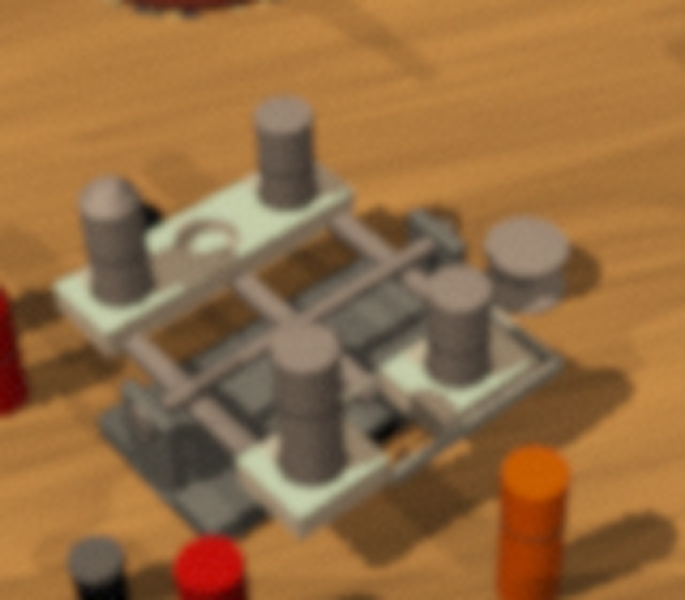

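The view shows four upright tanks: tall at (307, 400), B in the sliding block at (458, 325), domed at (115, 240) and A at (285, 150). The middle socket of the pan of three is now empty at (207, 240). B's top is at 151–152 mm, the same as A's and matching full seating, and the cradle is level. The arm is clear, so I'm handing in.

Call:
{"fn": "step_arm", "kwargs": {
  "steps": [
    [0,0,0,0],
    [0,0,0,0],
    [0,0,0,0]
  ]
}}

```text
time: 19.45
tool_pos: [0.5358, 0.2471, 0.3211]
tool_rot: [0.02, 0.563, 0.826, 0.013]
contact_force: [-0.6, 0.2, 0.0]
gripper_width: 1.004
```

```bash
python3 - <<'E'
from h import *
tilt();print(job_done())
E
```

```text
scene pan3 0.0817 pan2 0.0821 (401) tilt -0.002 talltop 0.1798
top pan3 0.0819 pan2 0.0826 (253) tilt -0.004 talltop 0.1816
scene pan3 0.0816 pan2 0.0822 (387) tilt -0.003 talltop 0.1804
top pan3 0.0813 pan2 0.0825 (249) tilt -0.006 talltop 0.1802
F [0.08 0.41 0.38] grip 0.999 t 19.65
the job is handed in; nothing more can be done
None
```

The job is handed in: the light short tank (about 110 g) now sits in the sliding socket of the pan of two, and the cradle rests level with all four tanks upright.

- **Finding the tank:** I first lifted the end short tank about 15 mm within its socket. It weighed about 2.1 N and the cradle went level, so it was the loaded one and I put it back. The middle short tank weighed about 1.0 N and left the cradle tilted at −0.05, so I moved that one. The sliding socket was at x ≈ +49 mm.
- **Last checks:** the moved tank's top is at 151–152 mm, which matches full seating (152 mm) and the other short tank. The cradle tilt read between 0 and −0.006 rad, within the camera noise. The forces reported after each move stayed within about 2.5 N, and the whole job took about 20 s.
- **Disagreements:** tank positions from the scene and top cameras differed by 2–5 mm, which is about the size of their calibration error. The height-map slopes on the tank tops were too noisy to confirm uprightness, so that rests on the picture. In it, nothing near the rocker looked disturbed; I did not re-measure the other bystanders.

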